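# Open the ratchet jaw of the jar rail

### The arm

A 6-joint arm with a two-finger parallel gripper is mounted at the origin on the work surface; the furniture and walls round the work are solid. World frame = base frame: x ahead of the robot, y to its left, z up, the work surface at z = 0. Lengths are in m, angles in rad, forces in N, time in s.
With the tool pointing down it reaches from about 0.3 to 0.85 m from the base axis. Payload 4.2 kg.
Tool frame: the origin (TCP) lies at the very end of the fingers, on their centre line; the grasp point (between the pads) lies 19 mm behind it; z points along the fingers, y is the line along which they close (so a half turn about z gives the same grasp; the last joint's range is limited). The gripper opens to 91 mm and grips with 3 to 60 N. Pads are 32 mm wide; open, the fingers measure 118 mm over their backs; the gripper's body (76 mm by 178 mm) begins 60 mm behind the grasp point.
Start: joints at [1.311, 0.32, 1.565, -0, 1.257, -0.02], TCP at [0.137, 0.559, 0.214] pointing down, gripper open.
Joint ranges: [-3.11, 3.11], [-0.84, 2.01], [0.21, 2.61], [-1.34, 4.49], [0.05, 2.63], [-2.56, 2.56]. Speed limits (rad/s): [2.57, 2.57, 3.14, 3.14, 3.14, 3.14].

### API

Orientations are given as a rotation vector (axis times angle).
In Python, from rig import robot gives the robot as it stands. The module is installed in compiled form; this text tells all that it offers.
- The arm moves only by the tool drive_tool, never from a script. Its arguments are lists of equal length, an entry for each row: "jaw": the opening, from 0 (shut) to 1 (fully open); "dp": the shift along the tool's x, y, z in units of 0.3 m (1.0 is 0.3 m), a list of three; "rot": the turn, a rotation vector about the tool's x, y, z in units of 60 degrees (1.0 is 60 degrees), a list of three. A call has 1 to 8 rows; each row shifts and turns the commanded pose from where the row before left it, along the tool's axes as they then stand; what a row does not reach is not made up. A row lasts 1/8 s, in which the tool goes at most 62.5 mm and 10.7 degrees, less where a joint would pass 70% of its speed; a pose out of reach is approached as far as the arm can. A call with a number of a shift or a turn outside -1 to 1 is refused whole. A call with a gripper value outside its range is refused whole. The fingers move at their own pace and stop on an object; the grip force is fixed at half the most. Time passes only in rows, so rows that do not move let the fingers close. It gives the time, the measured TCP pose, the force, the opening and the grip force at its end, in the units of the state.
- robot.get_state(): the state, without advancing time (a new reading comes with each control period).
- robot.get_image(name): name is "scene" or "top" or "wrist"; returns a dict with "img" (420x560x3 uint8, red, green, blue), "camera_matrix" (3x3 intrinsics, pixels), "rvec" (rotation vector, rad) and "tvec" (3), from world to camera coordinates, as OpenCV has them. Camera axes: x right, y down, z forward; pixel columns grow to the right and rows downward; lengths in m; the calibration is good to about 2 mm. A picture is of the moment at which its call begins. There is no depth.
- robot.job_done(): hands the job in; it is judged then, once.
Trained networks look in the newest picture that a camera, given by its name, has taken for a name from the list of things; names that differ only in an ending like _2 or _b are one class to them, and where a whole thing is asked for, a point or a joint stands for the part that bears it (a point fixed in the world has none). Each returns a list of dicts, best first, with "confidence" (0 to 1); they miss things now and then, are a little off and sometimes report something else, mostly with a low value. They report only what shows in the picture. A call takes as long as a camera call.
- robot.look_for(label, camera): "centre" ([row, column] in pixels, amid what is visible of it).
- robot.masks_of(label, camera): "pixels" (420x560 bool, what is visible of it) and "centre" ([row, column] in pixels, amid what is visible of it).
The state is a dict: "t": time; "qpos": joint angles; "joint_velocities": joint speeds; "effort": joint torques, N m; "eef_pos": TCP position; "tool_rot": TCP orientation; "force": force on the tool from outside, world axes, zero at the start; "torque": the same for the moment, N m; "finger_gap": finger opening in m; "grip_force": force on a finger pad.
Only numpy, scipy, OpenCV 4.12 (cv2) and the standard library are available. Lean on these libraries where they do the work, as an engineer would, in place of code of your own. Each camera call takes 0.05 s, during which the arm holds its last target. There are 200 camera calls.

### The job

Make room in the jar rail: press the release plate on the sliding jaw down, keep it down while you push the jaw back along its bar, away from the jars, until it is fully home at the end stop, then let the release spring up. This is all fingertip work: lift or carry nothing, and leave the jars, the tin and the other things standing where they are.

Things in the scene. Friction and masses are not known exactly. Their poses are not given: they have to be found in the camera images.
- rail: The jar rail, fixed to the table: a toothed metal bar (16 mm wide, 14 mm high, its top 60 mm above the table) that runs 400 mm along the rail's own y axis, on wooden feet (66 mm high) at both ends. Origin: on the table under the middle of the bar; z up, -x is the side where the jars stand. At its +y end an upright wooden plate (95 mm high, inner face at y = +187 mm) is the fixed jaw; the sliding jaw opens toward -y, to the end stop at the -y foot.
- jaw (a joint): How far the sliding jaw is open along the bar, m: 0 (nearest to the fixed jaw) to 0.180 (fully home at the end stop); it moves along the rail's -y. A spring pawl under the bar catches the teeth (12 mm pitch) and blocks opening unless the release is pressed; after up to 12 mm of play the jaw stops dead. With the release down it slides against some 2 N of friction and stays where it is left.
- release (a joint): How far the release plate is pressed down, m: 0 (up) to 0.008 (its hard stop). A spring resists with 3 N at the top and 6 N at the bottom. The pawl is clear of the teeth from 0.005 m on. The spring lifts the plate when it is let go.
- release_top (a point): Centre of the top face of the release plate, which rides on the sliding jaw and moves with it. At rest it is 79 mm above the table. The dark ribbed metal plate is 54 mm along the bar and 44 mm across; it lies flat in a pocket 61 mm long along the bar, open at both sides, between the jaw's wooden clamping plate (top 102 mm above the table, 30.5 mm from this point toward the rail's +y) and its wooden heel (toward -y). The axes are the rail's axes.
- jaw_heel (a point): Point on the sliding jaw: the middle of the heel's inner face, 92 mm above the table, 30.5 mm from the release plate's centre toward the rail's -y. The heel is an upright wooden block, 48 mm across the bar, 10 mm thick, its top 103 mm above the table. A fingertip that holds the release plate down pushes against this face to move the jaw along the rail's -y.
- honey: Honey jar, 64 mm across, 109 mm high, loose, standing in the rail on the -x side of the bar next to the fixed jaw; leave it alone. Origin: centre of its underside.
- tin: Small food tin, 57 mm across, 72 mm high, loose, standing in the rail between honey jar and sliding jaw; leave it alone. Origin: centre of its underside.
- spice: Spice jar with a red cap, 45 mm across, 106 mm high, loose, standing on the +x side of the bar, behind the rail; leave it alone. Origin: centre of its underside.
- lime: Lime, 52 mm long, 45 mm high, loose, behind the rail; leave it alone. Origin: under its middle, at table height.
- mug: Green and white mug, 86 mm across, 99 mm high, loose, to the right; leave it alone. Origin: centre of its underside.
- garlic: Bulb of garlic, 50 mm across, 51 mm high, loose, to the right; leave it alone. Origin: under its middle, at table height.

How it is judged:
On the way, in this order (a step that is already met when the one before it is completed fails the run):
1. the release plate is pressed down far enough to free the pawl (value of joint release above 0.005 m), for 0.1 s.
2. the jaw is pushed back to the end stop (value of joint jaw above 0.172 m), for 0.2 s.
At the end, for the whole second after the job is handed in: The sliding jaw is within 8 mm of the end stop, its release has sprung up (within 2 mm), and the honey jar, tin and spice jar stand upright within 20 mm, the lime, mug and garlic within 30 mm, of where they stood (value of joint jaw above 0.172 m and value of joint release below 0.002 m and angle between each of honey, tin, spice's own z axis and vertical below 0.1 rad and distance of each of honey, tin, spice from where it was at the start of the episode below 0.02 m and distance of each of lime, mug, garlic from where it was at the start of the episode below 0.03 m); the robot touches nothing.
It fails at once if a jar, the tin or another loose thing is lifted (height (world z) of any of honey, tin, spice, mug above 0.015 m).
It fails at once if a jar, the tin or another loose thing is knocked or pushed away (distance of any of honey, tin, spice from where it was at the start of the episode above 0.03 m or distance of any of lime, mug, garlic from where it was at the start of the episode above 0.04 m).
It also fails if it takes over 38 s, if anything falls off the work surface, if the arm or the gripper's body presses on something with over 40 N, if the wrist force passes 120 N, or if a joint passes its speed limit or range.

## Working session

There is one attempt and no reset: what is moved stays moved. The work goes in short steps, Python scripts to look and compute and a tool call to move; the robot and the scene stay as the last step left them, time stands still between calls to the robot, and variables do not carry over. Pictures are saved under pics/ and viewed, at most 10 in all, crops included, and the job is handed in when it is done.

Besides the shell and the picture viewer there is one more tool, called after "Emit:" as a command line: name --argument value ..., lists and objects as JSON in quotes. drive_tool: Moves the arm, as the interface text tells. Shifts and turns lie within -1 to 1; 1 stands for 0.3 m of shift or 60 degrees of turn. Its arguments: {"type":"object","properties":{"jaw":{"type":"array","items":{"type":"number"}},"dp":{"type":"array","items":{"type":"array","items":{"type":"number"}}},"rot":{"type":"array","items":{"type":"array","items":{"type":"number"}}}},"required":["jaw","dp","rot"]}

```bash
mkdir -p pics; cat > h.py <<'E'
import numpy as np,cv2
from rig import robot
def ray(im,rc):
    R=cv2.Rodrigues(np.array(im["rvec"],float))[0];t=np.array(im["tvec"],float).ravel()
    d=R.T@np.linalg.inv(im["camera_matrix"])@np.array([rc[1],rc[0],1.]);return -R.T@t,d
def at(im,rc,z):
    o,d=ray(im,rc);return o+d*(z-o[2])/d[2]
def save(im,n): cv2.imwrite("pics/"+n,cv2.cvtColor(im["img"],cv2.COLOR_RGB2BGR))
E
python3 - <<'E'
from h import *
np.set_printoptions(precision=3,suppress=True)
s=robot.get_state();print(s["t"],s["eef_pos"],s["tool_rot"],s["finger_gap"])
for c in("top","scene"):
    im=robot.get_image(c);save(im,c+"1.png")
    print(c,ray(im,(210,280))[0])
    for n,z in(("release_top",.079),("jaw_heel",.09),("rail",.06),("honey",.109),("tin",.072),("spice",.106),("mug",.099)):
        for r in robot.look_for(n,c)[:2]: print(n,np.array(r["centre"]),round(r["confidence"],2),at(im,r["centre"],z))
E
```

```text
0.0 [0.136 0.558 0.213] [-0.376 -3.119  0.003] 0.09109549023910293
top [ 0.458 -0.104  1.184]
release_top [223.3 235.8] 0.8 [ 0.513 -0.006  0.079]
jaw_heel [227.8 230.2] 0.74 [0.502 0.005 0.09 ]
jaw_heel [197.9 280.7] 0.39 [ 0.575 -0.11   0.09 ]
honey [244.2 174. ] 0.61 [0.461 0.13  0.109]
tin [242.5 201.4] 0.82 [0.467 0.074 0.072]
spice [194.3 179.1] 0.89 [0.576 0.124 0.106]
mug [278.7 397.4] 0.98 [ 0.395 -0.38   0.099]
scene [0.2   0.676 0.593]
release_top [239.2 289.2] 0.56 [ 0.512 -0.016  0.079]
jaw_heel [254.2 296.4] 0.69 [0.472 0.037 0.09 ]
jaw_heel [292.6 276.7] 0.36 [0.457 0.15  0.09 ]
rail [308.6 273.9] 0.91 [0.459 0.157 0.06 ]
honey [292.3 278.3] 0.92 [0.445 0.168 0.109]
tin [285.6 300.4] 0.84 [0.437 0.096 0.072]
tin [288.5 277.6] 0.72 [0.47  0.121 0.072]
spice [284.7 222. ] 0.75 [0.537 0.19  0.106]
```

View pics/top1.png

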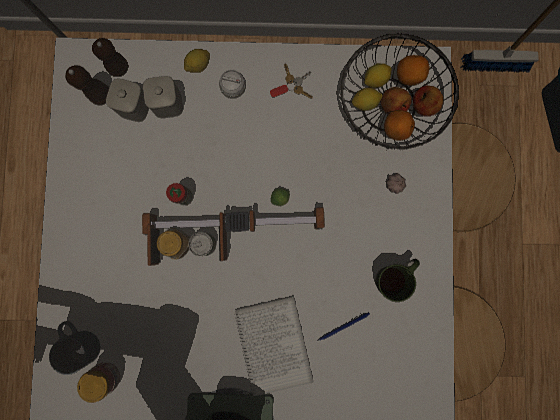

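View pics/scene1.png

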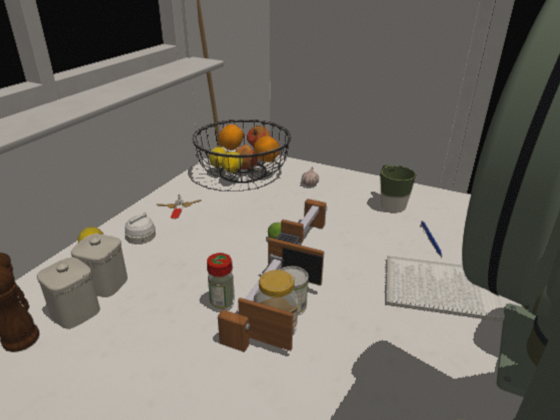

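The top view shows the bar running from foot (row 224, col 148) to foot (217, 320). The dark release plate is near (218, 239), between the clamp plate at col ~224 and the heel at col ~252. The lime is behind at (196, 280).

```bash
python3 - <<'E'
from h import *
a=cv2.imread("pics/top1.png")[180:270,135:335]
a=cv2.convertScaleAbs(cv2.resize(a,None,fx=4,fy=4,interpolation=cv2.INTER_CUBIC),alpha=1.8,beta=20)
cv2.imwrite("pics/crop1.png",a)
E
```

```text
(no output)
```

View pics/crop1.png

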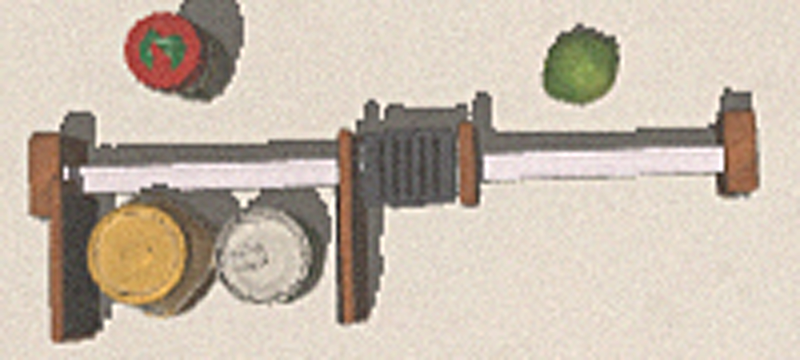

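```bash
python3 - <<'E'
from h import *
np.set_printoptions(precision=4,suppress=True)
im=robot.get_image("top")
p=lambda u,v,z:at(im,(180+(v-1.5)/4,135+(u-1.5)/4),z)
a,b=p(82,180,.06),p(722,160,.06);d=(a-b)/np.linalg.norm(a-b);print("bar",a,b,"ydir",d)
m=[p(460,165,.103),p(457,167,.079),p(355,170,.102)];print(m,[(q-b)@d for q in m])
fi=p(722,155,.066);print("foot",fi,(fi-b)@d)
Rt=cv2.Rodrigues(np.array(robot.get_state()["tool_rot"],float))[0];print(Rt)
c=b+d*((m[0]-b)@d+.0305);c[2]=.079;print("centre",c)
for off in(0,.01,.05):
  T=c.copy();T[2]+=off
  print(off,"tool shift",Rt.T@(T-np.array(robot.get_state()["eef_pos"]))/.3)
E
```

```text
bar [0.5066 0.1872 0.06  ] [ 0.5277 -0.1933  0.06  ] ydir [-0.0553  0.9985  0.    ]
[array([ 0.5185, -0.0399,  0.103 ]), array([ 0.5187, -0.0367,  0.079 ]), array([0.5143, 0.0202, 0.102 ])] [np.float64(0.15367791120380417), np.float64(0.15679989020367624), np.float64(0.21394537007032002)]
foot [ 0.5303 -0.1928  0.066 ] 0.000384255169586167
[[-0.9714  0.2375  0.    ]
 [ 0.2375  0.9714  0.0001]
 [ 0.      0.0001 -1.    ]]
centre [ 0.5175 -0.0094  0.079 ]
0 tool shift [-1.6831 -1.5375  0.4498]
0.01 tool shift [-1.6831 -1.5374  0.4164]
0.05 tool shift [-1.6831 -1.5374  0.2831]
```

Emit:
drive_tool --jaw '[0,0,0,0,0,0,0,0]' --dp '[[0,0,0],[0,0,0],[-0.09,-0.15,0],[-0.09,-0.15,0],[-0.09,-0.15,0],[-0.09,-0.15,0],[-0.09,-0.15,0],[-0.09,-0.15,0]]' --rot '[[0,0,-0.141],[0,0,-0.141],[0,0,0],[0,0,0],[0,0,0],[0,0,0],[0,0,0],[0,0,0]]'

```text
t: 1.85
eef_pos: [0.3141, 0.2966, 0.2142]
tool_rot: [-0.088, 3.139, 0.001]
force: [1.3, 0.6, -0.1]
finger_gap: 0.0136
grip_force: 0.0
```

Emit:
drive_tool --jaw '[0,0,0,0,0,0,0,0]' --dp '[[-0.09,-0.15,0],[-0.09,-0.15,0],[-0.09,-0.15,0],[-0.09,-0.15,0],[-0.09,-0.15,0],[-0.09,-0.15,0],[-0.08,-0.16,0],[0,0,0]]' --rot '[[0,0,0],[0,0,0],[0,0,0],[0,0,0],[0,0,0],[0,0,0],[0,0,0],[0,0,0]]'

```text
t: 2.85
eef_pos: [0.5181, -0.0119, 0.2136]
tool_rot: [-0.08, 3.14, -0.001]
force: [-0.2, 1.1, -0.2]
finger_gap: 0.0006
grip_force: 0.0
```

```bash
python3 - <<'E'
from h import *
np.set_printoptions(precision=4,suppress=True)
im=robot.get_image("wrist");save(im,"w1.png")
print(im["camera_matrix"][0],ray(im,(210,280)))
for n,z in(("release_top",.079),("jaw_heel",.092)):
    for r in robot.look_for(n,"wrist")[:2]: print(n,np.array(r["centre"]),r["confidence"],at(im,r["centre"],z))
R=cv2.Rodrigues(np.array(im["rvec"],float))[0]
def px(P):return cv2.projectPoints(np.array([P],float),np.array(im["rvec"],float),np.array(im["tvec"],float),im["camera_matrix"],None)[0].ravel()
d=np.array([-.0553,.9985,0]);c=np.array([.5175,-.0094,.079])
print("c",px(c),"heel top",px(c-d*.0305+[0,0,.024]),"clamp top",px(c+d*.0305+[0,0,.023]))
E
```

```text
[294.2853   0.     277.7974] (array([ 0.434 , -0.0164,  0.3848]), array([ 0.2812,  0.0208, -0.9595]))
release_top [202.5 276.9] 0.75 [ 0.5154 -0.0135  0.079 ]
jaw_heel [194.4 291.6] 0.98 [0.5027 0.0009 0.092 ]
c [280.6463 204.5583] heel top [250.3168 211.0309] clamp top [311.2789 210.499 ]
```

View pics/w1.png

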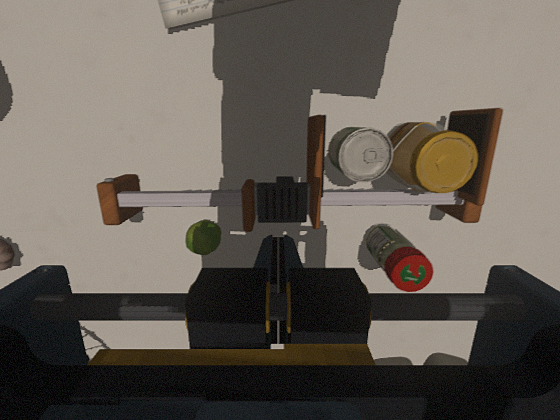

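The wrist view shows the plate at about (201, 282), between the clamp face (col 309) and the heel face (col 255). That is within 3 mm of the estimate, so I go down.

Emit:
drive_tool --jaw '[0,0,0,0,0,0,0]' --dp '[[0.008,0,0.15],[0,0,0.15],[0,0,0.08],[0,0,0.04],[0,0,0.01],[0,0,0.01],[0,0,0]]' --rot '[[0,0,0],[0,0,0],[0,0,0],[0,0,0],[0,0,0],[0,0,0],[0,0,0]]'

```text
t: 3.88
eef_pos: [0.5147, -0.0093, 0.0826]
tool_rot: [-0.087, 3.139, 0.0]
force: [0.2, 0.4, -1.0]
finger_gap: 0.0004
grip_force: 0.0
```

Emit:
drive_tool --jaw '[0,0,0,0,0,0]' --dp '[[0,0,0.01],[0,0,0.01],[0,0,0.01],[0,0,0.005],[0,0,0],[0,0,0]]' --rot '[[0,0,0],[0,0,0],[0,0,0],[0,0,0],[0,0,0],[0,0,0]]'

```text
t: 4.62
eef_pos: [0.5148, -0.0094, 0.0718]
tool_rot: [-0.087, 3.139, -0.0]
force: [-0.0, -0.1, 5.5]
finger_gap: 0.0005
grip_force: 2.6
```

Emit:
drive_tool --jaw '[0,0,0,0,0,0,0,0]' --dp '[[0,0,0.002],[0,-0.03,0],[0,-0.03,0],[0,-0.03,0],[0,-0.03,0],[0,-0.03,0],[0,-0.03,0],[0,-0.03,0]]' --rot '[[0,0,0],[0,0,0],[0,0,0],[0,0,0],[0,0,0],[0,0,0],[0,0,0],[0,0,0]]'

```text
t: 5.62
eef_pos: [0.5184, -0.0719, 0.0712]
tool_rot: [-0.086, 3.139, 0.002]
force: [0.4, 2.6, 4.4]
finger_gap: 0.0005
grip_force: 2.7
```

Emit:
drive_tool --jaw '[0,0,0,0,0,0,0,0]' --dp '[[0,-0.03,0],[0,-0.03,0],[0,-0.03,0],[0,-0.03,0],[0,-0.03,0],[0,-0.03,0],[0,-0.03,0],[0,0,0]]' --rot '[[0,0,0],[0,0,0],[0,0,0],[0,0,0],[0,0,0],[0,0,0],[0,0,0],[0,0,0]]'

```text
t: 6.62
eef_pos: [0.5221, -0.1358, 0.0713]
tool_rot: [-0.086, 3.139, -0.001]
force: [0.6, -0.6, 4.6]
finger_gap: 0.0004
grip_force: 2.6
```

Emit:
drive_tool --jaw '[0,0,0,0,0,0]' --dp '[[0,-0.02,0],[0,-0.02,0],[0,-0.02,0],[0,-0.02,0],[0,-0.01,0],[0,-0.01,0]]' --rot '[[0,0,0],[0,0,0],[0,0,0],[0,0,0],[0,0,0],[0,0,0]]'

```text
t: 7.38
eef_pos: [0.5229, -0.1637, 0.0712]
tool_rot: [-0.085, 3.14, 0.005]
force: [0.8, 4.6, 6.9]
finger_gap: 0.0006
grip_force: 3.3
```

Emit:
drive_tool --jaw '[0,0,0,0]' --dp '[[0,-0.008,0],[0,-0.008,0],[0,-0.008,0],[0,0,0]]' --rot '[[0,0,0],[0,0,0],[0,0,0],[0,0,0]]'

```text
t: 7.88
eef_pos: [0.5232, -0.1701, 0.0711]
tool_rot: [0.085, -3.14, -0.007]
force: [-0.1, 7.2, 6.9]
finger_gap: 0.0006
grip_force: 6.1
```

Emit:
drive_tool --jaw '[0,0,0,0]' --dp '[[0,-0.01,0],[0,-0.01,0],[0,0,0],[0,0,0]]' --rot '[[0,0,0],[0,0,0],[0,0,0],[0,0,0]]'

```text
t: 8.38
eef_pos: [0.5232, -0.1701, 0.0711]
tool_rot: [0.081, -3.139, -0.023]
force: [1.0, 26.4, 10.8]
finger_gap: 0.0006
grip_force: 17.4
```

```bash
python3 - <<'E'
from h import *
im=robot.get_image("top");save(im,"t2.png")
a=im["img"][180:270,135:335][:,:,::-1]
a=cv2.convertScaleAbs(cv2.resize(a,None,fx=4,fy=4,interpolation=cv2.INTER_CUBIC),alpha=1.8,beta=20)
cv2.imwrite("pics/crop2.png",a)
E
```

```text
(no output)
```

View pics/crop2.png

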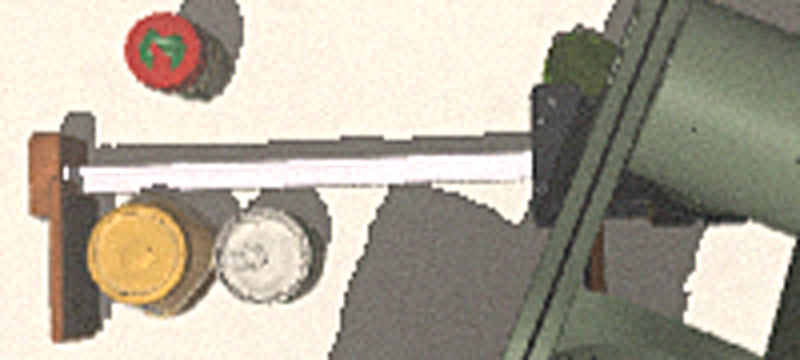

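The jaw is hard against the end stop: the force rises to 26 N with no motion. The jars haven't moved. I ease the preload and lift straight up.

Emit:
drive_tool --jaw '[0,0,0,0,0,0,0,0]' --dp '[[0,0.01,0],[0,0.01,0],[0,0.005,0],[0,0,-0.02],[0,0,-0.03],[0,0,-0.08],[0,0,-0.15],[0,0,-0.15]]' --rot '[[0,0,0],[0,0,0],[0,0,0],[0,0,0],[0,0,0],[0,0,0],[0,0,0],[0,0,0]]'

```text
t: 9.43
eef_pos: [0.5224, -0.171, 0.2007]
tool_rot: [0.087, -3.138, -0.0]
force: [0.6, 0.9, 0.1]
finger_gap: 0.0003
grip_force: 0.0
```

Emit:
drive_tool --jaw '[0,0,0,0,0]' --dp '[[0.15,0,0],[0.15,0,0],[0.15,0,0],[0,0,0],[0,0,0]]' --rot '[[0,0,0],[0,0,0],[0,0,0],[0,0,0],[0,0,0]]'

```text
t: 10.05
eef_pos: [0.3889, -0.1787, 0.2001]
tool_rot: [-0.086, 3.139, -0.001]
force: [0.5, 1.1, 0.4]
finger_gap: 0.0005
grip_force: 0.0
```

```bash
python3 - <<'E'
from h import *
im=robot.get_image("wrist");save(im,"w2.png")
E
```

```text
(no output)
```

View pics/w2.png

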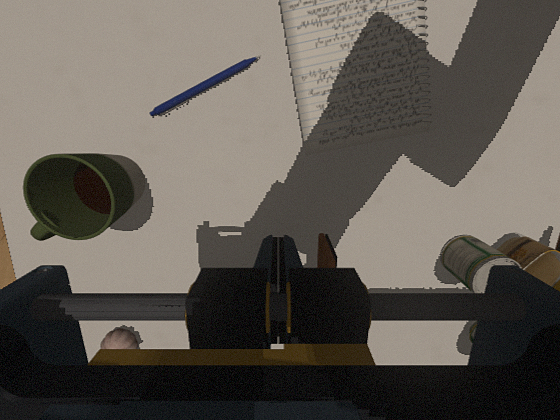

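The wrist view shows only the clamp plate's edge at (250, 325), with the mug and tin standing. I check the jaw from above.

```bash
python3 - <<'E'
from h import *
im=robot.get_image("top")
a=im["img"][180:270,135:335][:,:,::-1]
a=cv2.convertScaleAbs(cv2.resize(a,None,fx=4,fy=4,interpolation=cv2.INTER_CUBIC),alpha=1.8,beta=20)
cv2.imwrite("pics/crop3.png",a)
E
```

```text
(no output)
```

View pics/crop3.png

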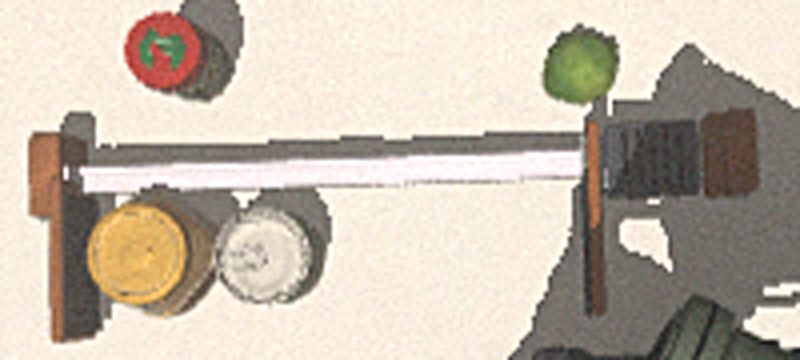

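The heel now sits against the end foot (crop col ~705–755), and the jars and lime are where they were.

```bash
python3 -c "
from rig import robot
print(robot.job_done())"
```

```text
the job is handed in; nothing more can be done
None
```

I pushed the sliding jaw fully home against the end stop with the release held down, then let the release go and backed the arm clear. The last overhead picture shows the heel against the end foot and the jars, tin and lime unmoved; the job is handed in, but no verdict came back.

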